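Seat the ejector plate of the vegetable machine

ROBOT

A 6-joint arm with a two-finger parallel gripper is mounted at the origin on the work surface. World frame = base frame: x ahead of the robot, y to its left, z up, the work surface at z = 0. Lengths are in m, angles in rad, forces in N, time in s.
With the tool pointing down it reaches from about 0.375 to 0.9 m from the base axis. Payload 3.1 kg.
Tool frame: the origin (TCP) lies at the very end of the fingers, on their centre line; the grasp point (between the pads) lies 19 mm behind it; z points along the fingers, y is the direction in which the jaws open and shut (so a half turn about z gives the same grasp; the last joint's range is limited). The gripper opens to 85 mm and grips with 20 to 120 N. Pads are 22 mm wide; open, the fingers measure 114 mm over their backs; the gripper's body (76 mm by 85 mm) begins 54 mm behind the grasp point. The pads swing forward as they close: fully open they stand 13 mm farther back than shut.
Start: joints at [1.141, 0.527, 1.433, -0, 1.181, -0.178], TCP at [0.155, 0.605, 0.231] pointing down, gripper open.
Joint ranges: [-3.08, 3.08], [-0.75, 2.2], [0.22, 2.44], [-1.43, 4.57], [0, 2.65], [-2.85, 2.85]. Speed limits (rad/s): [2.79, 2.79, 3.14, 3.14, 3.14, 3.14].

INTERFACE

Orientations are given as a unit quaternion [x, y, z, w].
In Python, from station import manip gives the robot as it stands.
- The arm moves only by the tool send_rows, never from a script. Its argument "motion" is a list of rows, each an object with "gripper": the finger opening in mm, from 0 to 85.4; "travel": the shift along the tool's x, y, z in mm, a list of three; "rotation": the turn, a rotation vector about the tool's x, y, z in degrees, a list of three. In form: [{"gripper": gripper, "travel": [x, y, z], "rotation": [ax, ay, az]}, ...]. A call has 1 to 12 rows; each row shifts and turns the commanded pose from where the row before left it, along the tool's axes as they then stand; what a row does not reach is not made up. A row lasts 1/12 s, in which the tool goes at most 41.7 mm and 7.16 degrees, less where a joint would pass 70% of its speed; a pose out of reach is approached as far as the arm can. A call is refused whole if a number of a shift passes 41.7 or a number of a turn 7.16, either way. A call with a gripper value outside its range is refused whole. The fingers move at their own pace and stop on an object; "newtons" is the grip in N (left out, the last holds). Time passes only in rows, so rows that do not move let the fingers close. It gives the time, the measured TCP pose, the force and the opening at its end, in the units of the state.
- manip.sense(): the state, without advancing time (a new reading comes with each control period).
- manip.snapshot(name): name is "scene" or "top"; returns the picture (480x640x3 uint8, red, green, blue); there is no depth.
- manip.calibration(name): a dict with "fx", "fy", "cx", "cy" (pixels), "cam_to_world" (4x4, takes a point from camera to world coordinates). Camera axes: x right, y down, z forward; pixel columns grow to the right and rows downward; lengths in m; the calibration is good to about 2 mm. A picture is of the moment at which its call begins. calibration takes no time and is no camera call.
- manip.sign_off(): hands the job in, once; it reports no verdict.
The state is a dict: "t": time; "q": joint angles; "qd": joint speeds; "tau": joint torques, N m; "tcp_pos": TCP position; "tool_rot": TCP orientation; "force": force on the tool from outside, world axes, zero at the start; "ft_torque": the same for the moment, N m; "finger_gap": opening from 0.0 (shut) to 1.0 (fully open).
Only numpy, scipy, OpenCV 4.12 (cv2) and the standard library are available. Lean on these libraries where they do the work, as an engineer would, in place of code of your own. Each camera call takes 0.05 s, during which the arm holds its last target. There are 200 camera calls.

TASK

The white ejector plate of the open vegetable-preparation machine sits proud, its rim lying on the drive pin. Turn it with a fingertip against one of its upright vanes until the notch in its rim is over the pin, then press it down until it is fully home. Only push and press: never pull or lift the plate up, and leave the mug, jar, bowl and pusher standing where they are.

Things in the scene. Friction and masses are not known exactly. Their poses are not given: they have to be found in the camera images.
- machine: Vegetable machine, cover off, fixed: aluminium housing 250 x 236 mm, 120 mm high; on it an open round steel chamber, inside radius 102, outside 107 mm, rim 165 mm above the counter. Origin on the counter, below the chamber's vertical axis; z up; x from control panel to chute (reaches 185 mm). Drive plate in the chamber: dark steel, never turns, radius 97 mm, top at 130 mm. Pin on its -x side.
- pin (a point): Top of the drive pin where the notch fits, 73 mm from the chamber's axis, 139 mm above the counter. The pin is a fixed round aluminium bar of 10 mm diameter lying radially on the drive plate, from 67 to 94 mm from the axis, rounded on top; beyond the ejector plate's rim, 90 mm from the axis, its outer end stands up as a 10 mm stub, top 150 mm above the counter.
- notch (a point): Middle of the notch, on the ejector plate's underside, 73 mm from the axis. Plate: white plastic disc, radius 80 mm, 8 mm thick; the notch is open at the rim, 16 mm wide, reaching inwards to 64 mm from the axis. At the start the underside is 139.5 mm and the upper face 147.5 mm above the counter; seated, 9 mm lower.
- vane_a (a point): Middle of the top edge of one of the two upright vanes on the plate, 47 mm from the axis, 90 degrees counter-clockwise (from above) of the notch. Each vane is a radial plastic wall 8 mm thick, 22 mm high above the plate, running from 28 to 66 mm from the axis. Top edge 169.5 mm above the counter at the start.
- vane_b (a point): The same for the other vane, 90 degrees clockwise of the notch.
- hub_top (a point): Middle of the flat top of the plate's hub, on the chamber's axis, 161.5 mm above the counter at the start. The hub is a round white boss of 18 mm radius standing 14 mm above the plate.
- plate (a joint): Turn of the ejector plate about the vertical axis, rad, positive counter-clockwise from above; 0 (or whole turns) has the notch exactly over the pin. Turns endlessly either way against about 0.12 N m of friction and stays where left. The plate goes down only with the notch over the pin: about 2 degrees of error either way are free, up to about 4 are led in by the pin's round top.
- sleeve (a joint): How far the plate has been pressed down on its shaft, m: 0 proud (start), 0.009 fully home, negative if it is pulled up. A tight ring on the shaft holds it at any height: pressing it down takes about 5 to 7 N plus a little more for speed, and it does not sink by itself.
- mug: Bystander: glass mug 76 mm wide, 95 mm high, standing loose beside the machine. Origin at the middle of its underside.
- jar: Bystander: clear jar with black cap, 60 mm wide, 105 mm high, loose. Origin at the middle of its underside.
- bowl: Bystander: glass dessert bowl 116 mm wide, 55 mm high, loose. Origin at the middle of its underside.
- pusher: Bystander: grey plastic food pusher, a 48 mm rod with a 72 mm head, 110 mm high, standing loose on its foot. Origin at the middle of its underside.

How it is judged:
At the end, for the whole second after the job is handed in: The plate is pressed down at least 7.5 of its 9 mm, its notch within 6 mm of the pin seen from above, at rest; mug, jar, bowl and pusher each within 15 mm of where they started (value of joint sleeve above 0.0075 m and horizontal distance between notch and pin below 0.006 m and velocity of joint plate between -0.05 and 0.05 rad/s and distance of each of mug, jar, bowl, pusher from where it was at the start of the episode below 0.015 m); the robot touches nothing.
It fails at once if the ejector plate is pulled up more than 4 mm (value of joint sleeve below -0.004 m).
It fails at once if a bystander is knocked, lifted or shifted more than 20 mm (distance of any of mug, jar, bowl, pusher from where it was at the start of the episode above 0.02 m).
It also fails if it takes over 45 s, if anything falls off the work surface, if the arm or the gripper's body presses on something with over 40 N, if the wrist force passes 120 N, or if a joint passes its speed limit or range.

## Working session

There is one attempt and no reset: what is moved stays moved. The work goes in short steps, Python scripts to look and compute and a tool call to move; the robot and the scene stay as the last step left them, time stands still between calls to the robot, and variables do not carry over. Pictures are saved under pics/ and viewed, about 8 in all and at most 12, crops included, and the job is handed in when it is done.

Besides the shell and the picture viewer there is one more tool, called after "Request:" by a JSON object that holds its "op" and its "data". send_rows: Moves the arm, as the interface text tells. Its arguments: {"type":"object","properties":{"motion":{"type":"array","items":{"type":"object","properties":{"gripper":{"type":"number"},"travel":{"type":"array","items":{"type":"number"}},"rotation":{"type":"array","items":{"type":"number"}}}}},"newtons":{"type":"number"}},"required":["motion"]}

```bash
mkdir -p pics
python3 - <<'E'
from station import manip
import cv2,numpy as np
for n in("scene","top"):
    cv2.imwrite(f"pics/{n}0.png",manip.snapshot(n)[:,:,::-1]); c=manip.calibration(n);print(n,c["fx"],c["fy"],c["cx"],c["cy"]);print(np.round(c["cam_to_world"],3))
print(manip.sense())
E
```

```text
scene 450.05235414517944 450.05235414517944 317.20078209353596 232.0506360451905
[[ 0.065  0.617 -0.784  1.164]
 [ 0.998 -0.05   0.043 -0.007]
 [-0.013 -0.785 -0.619  0.59 ]
 [ 0.     0.     0.     1.   ]]
top 436.8106140152052 436.8106140152052 318.20716196096254 238.2559621841613
[[-0.008 -0.988  0.152  0.449]
 [-1.     0.004 -0.023  0.05 ]
 [ 0.022 -0.152 -0.988  0.988]
 [ 0.     0.     0.     1.   ]]
{'t': 0.1, 'q': array([ 1.14148807e+00,  5.28368127e-01,  1.43377717e+00, -9.61539554e-07,
        1.18142321e+00, -1.78446662e-01]), 'qd': array([-0.00065875, -0.0019262 , -0.0024581 ,  0.00063848, -0.00064148,
        0.00059306]), 'tau': array([-2.61692512e-04, -4.43302703e+01, -1.78586733e+01, -2.37730283e-04,
        3.88928820e-03,  1.66789283e-05]), 'tcp_pos': array([0.15481332, 0.60485099, 0.23043365]), 'tool_rot': array([ 1.25101917e-01,  9.92143404e-01, -9.42798978e-04, -2.95186253e-04]), 'force': array([-0.55336942, -0.45194795,  0.05451536]), 'ft_torque': array([-0.04759821,  0.01971213,  0.01396247]), 'finger_gap': 1.000058223570009}
```

View pics/top0.png

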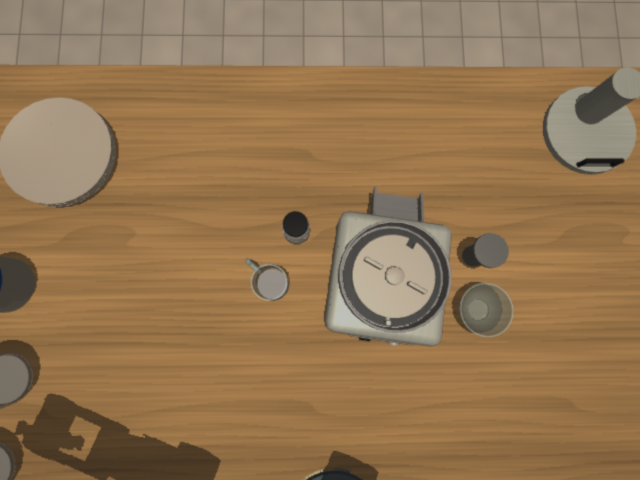

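View pics/scene0.png

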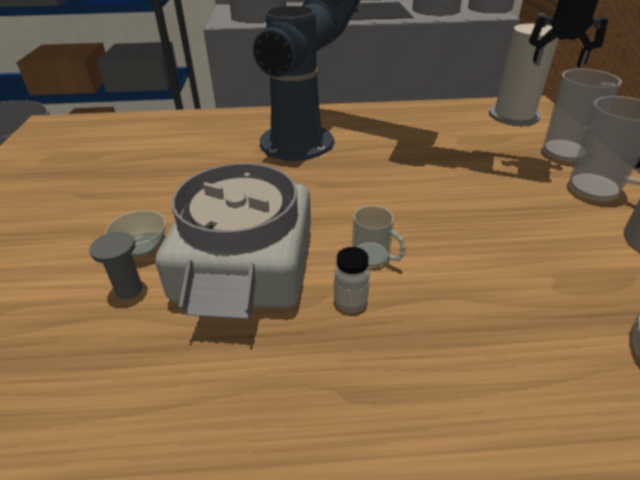

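The top view shows the chamber axis near (394,275), the stub at (388,322), the notch at (412,243) and vanes at (373,264) and (417,287). I'll measure these next.

```bash
cat > h.py <<'E'
import numpy as np,cv2
from station import manip
def ray(n,u,v,z):
    c=manip.calibration(n);M=np.array(c["cam_to_world"]);d=M[:3,:3]@[(u-c["cx"])/c["fx"],(v-c["cy"])/c["fy"],1]
    return M[:3,3]+d*(z-M[2,3])/d[2]
def ell(mask):
    cs,_=cv2.findContours(mask.astype(np.uint8),cv2.RETR_EXTERNAL,cv2.CHAIN_APPROX_NONE)
    return max(cs,key=cv2.contourArea)
E
python3 - <<'E'
from h import *
im=cv2.imread("pics/top0.png");hsv=cv2.cvtColor(im,cv2.COLOR_BGR2HSV)
print(im[260,394],im[290,380],im[243,412],im[275,343],im[322,388],im[330,340])
yy,xx=np.mgrid[:480,:640];r=np.hypot(xx-394,yy-275)
m=(r<52)&(im[:,:,2]>150)
c=ell(m);h=cv2.convexHull(c);e=cv2.fitEllipse(h);print("disc",e,ray("top",*e[0],.1475))
d=(r<47)&(r>28)&(im.max(2)<110); print("notch px",d.sum(),xx[d].mean(),yy[d].mean())
print("notch",ray("top",xx[d].mean(),yy[d].mean(),.1475),"stub",ray("top",388,322,.15))
for p in((373,264),(417,287)):print("vane",ray("top",*p,.1695))
print("hub",ray("top",394,275,.1615))
cv2.imwrite("pics/c0.png",cv2.resize(im[205:350,320:460],None,fx=4,fy=4,interpolation=cv2.INTER_CUBIC))
E
```

```text
[150 172 187] [155 177 191] [67 69 72] [75 78 80] [169 188 190] [123 138 141]
disc ((393.3678283691406, 276.4085998535156), (81.12065124511719, 83.72415161132812), 153.66659545898438) [ 0.50358081 -0.11350905  0.1475    ]
notch px 1405 395.5608540925267 270.9259786476868
notch [ 0.5141335  -0.11812333  0.1475    ] stub [ 0.41734607 -0.09990546  0.15      ]
vane [ 0.52574448 -0.07146511  0.1695    ]
vane [ 0.48207909 -0.15301269  0.1695    ]
hub [ 0.50533963 -0.11207459  0.1615    ]
```

View pics/c0.png

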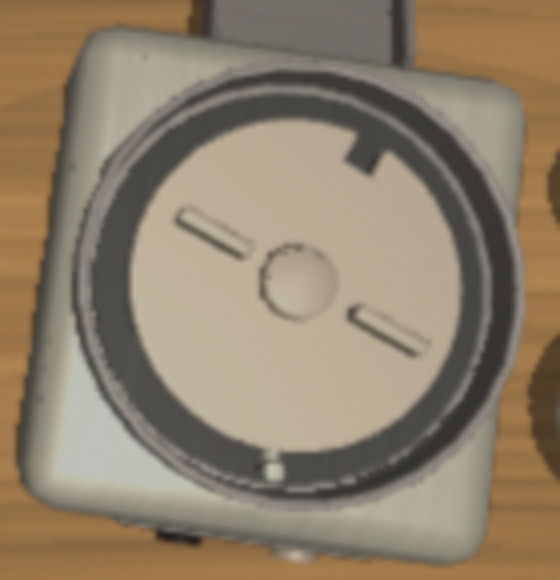

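Request:
{"op": "send_rows", "data": {"motion": [{"gripper": 0,"travel": [0,0,0],"rotation": [0,0,6.9]},{"gripper": 0,"travel": [0,0,0],"rotation": [0,0,6.9]}]}}

```text
t: 0.27
tcp_pos: [0.1549, 0.605, 0.2307]
tool_rot: [0.246, 0.969, -0.001, -0.0]
force: [-0.1, -0.5, -0.0]
finger_gap: 0.747
```

Request:
{"op": "send_rows", "data": {"motion": [{"gripper": 0,"travel": [-33.7,-10.8,0],"rotation": [0,0,0]},{"gripper": 0,"travel": [-33.7,-10.8,0],"rotation": [0,0,0]},{"gripper": 0,"travel": [-33.7,-10.8,0],"rotation": [0,0,0]},{"gripper": 0,"travel": [-33.7,-10.8,0],"rotation": [0,0,0]},{"gripper": 0,"travel": [-33.7,-10.8,0],"rotation": [0,0,0]},{"gripper": 0,"travel": [-33.7,-10.8,0],"rotation": [0,0,0]},{"gripper": 0,"travel": [-33.7,-10.8,0],"rotation": [0,0,0]},{"gripper": 0,"travel": [-33.7,-10.8,0],"rotation": [0,0,0]},{"gripper": 0,"travel": [-33.7,-10.8,0],"rotation": [0,0,0]},{"gripper": 0,"travel": [-33.7,-10.8,0],"rotation": [0,0,0]},{"gripper": 0,"travel": [-33.7,-10.8,0],"rotation": [0,0,0]},{"gripper": 0,"travel": [-33.7,-10.8,0],"rotation": [0,0,0]}]}}

```text
t: 1.27
tcp_pos: [0.4511, 0.2987, 0.231]
tool_rot: [0.243, 0.97, -0.0, -0.0]
force: [0.7, 1.3, 0.2]
finger_gap: -0.001
```

Request:
{"op": "send_rows", "data": {"motion": [{"gripper": 0,"travel": [-22.2,-32.1,0],"rotation": [0,0,0]},{"gripper": 0,"travel": [-22.2,-32.1,0],"rotation": [0,0,0]},{"gripper": 0,"travel": [-22.2,-32.1,0],"rotation": [0,0,0]},{"gripper": 0,"travel": [-22.2,-32.1,0],"rotation": [0,0,0]},{"gripper": 0,"travel": [-22.2,-32.1,0],"rotation": [0,0,0]},{"gripper": 0,"travel": [-22.2,-32.1,0],"rotation": [0,0,0]},{"gripper": 0,"travel": [-22.2,-32.1,0],"rotation": [0,0,0]},{"gripper": 0,"travel": [-22.2,-32.1,0],"rotation": [0,0,0]},{"gripper": 0,"travel": [-22.2,-32.1,0],"rotation": [0,0,0]},{"gripper": 0,"travel": [-22.2,-32.1,0],"rotation": [0,0,0]},{"gripper": 0,"travel": [-22.2,-32.1,0],"rotation": [0,0,0]},{"gripper": 0,"travel": [-22.2,-32.1,0],"rotation": [0,0,0]},{"gripper": 0,"travel": [0,0,0],"rotation": [0,0,0]}]}}

```text
validation failed for argument at $.mo...
```

Request:
{"op": "send_rows", "data": {"motion": [{"gripper": 0,"travel": [-22.2,-32.1,0],"rotation": [0,0,0]},{"gripper": 0,"travel": [-22.2,-32.1,0],"rotation": [0,0,0]},{"gripper": 0,"travel": [-22.2,-32.1,0],"rotation": [0,0,0]},{"gripper": 0,"travel": [-22.2,-32.1,0],"rotation": [0,0,0]},{"gripper": 0,"travel": [-22.2,-32.1,0],"rotation": [0,0,0]},{"gripper": 0,"travel": [-22.2,-32.1,0],"rotation": [0,0,0]},{"gripper": 0,"travel": [-22.2,-32.1,0],"rotation": [0,0,0]},{"gripper": 0,"travel": [-22.2,-32.1,0],"rotation": [0,0,0]},{"gripper": 0,"travel": [-22.2,-32.1,0],"rotation": [0,0,0]},{"gripper": 0,"travel": [-22.2,-32.1,0],"rotation": [0,0,0]},{"gripper": 0,"travel": [-22.2,-32.1,0],"rotation": [0,0,0]},{"gripper": 0,"travel": [-22.2,-32.1,0],"rotation": [0,0,0]}]}}

```text
t: 2.27
tcp_pos: [0.5029, -0.1669, 0.231]
tool_rot: [0.244, 0.97, 0.0, -0.0]
force: [0.9, -0.6, 1.1]
finger_gap: 0.004
```

Request:
{"op": "send_rows", "data": {"motion": [{"gripper": 0,"travel": [0,0,0],"rotation": [0,0,0]},{"gripper": 0,"travel": [0,0,0],"rotation": [0,0,0]}]}}

```text
t: 2.43
tcp_pos: [0.5033, -0.1671, 0.2308]
tool_rot: [0.245, 0.969, 0.0, -0.0]
force: [0.4, 1.0, 0.2]
finger_gap: 0.001
```

Run:
```python
from h import *
s=manip.sense();print(s["tcp_pos"],s["tool_rot"],s["q"])
cv2.imwrite("pics/s1.png",cv2.resize(manip.snapshot("scene")[80:320,80:400,::-1],None,fx=2,fy=2))
```

```text
[ 0.50332008 -0.16712596  0.23082697] [ 2.45365487e-01  9.69430601e-01  1.63582374e-04 -2.46997704e-04] [-5.31551183e-01  4.01376805e-01  1.66948187e+00  2.00311764e-04
  1.07129980e+00 -1.60665011e+00]
```

View pics/s1.png

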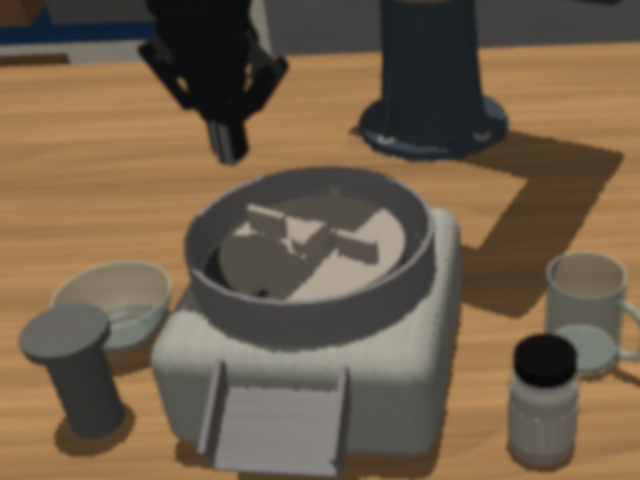

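Request:
{"op": "send_rows", "data": {"motion": [{"gripper": 0,"travel": [0,0,20],"rotation": [0,0,0]},{"gripper": 0,"travel": [0,0,20],"rotation": [0,0,0]},{"gripper": 0,"travel": [0,0,20],"rotation": [0,0,0]},{"gripper": 0,"travel": [0,0,13],"rotation": [0,0,0]},{"gripper": 0,"travel": [0,0,0],"rotation": [0,0,0]},{"gripper": 0,"travel": [2,0,0],"rotation": [0,0,0]},{"gripper": 0,"travel": [2,0,0],"rotation": [0,0,0]},{"gripper": 0,"travel": [2,0,0],"rotation": [0,0,0]},{"gripper": 0,"travel": [2,0,0],"rotation": [0,0,0]},{"gripper": 0,"travel": [2,0,0],"rotation": [0,0,0]}]}}

```text
t: 3.32
tcp_pos: [0.4955, -0.1606, 0.1593]
tool_rot: [0.243, 0.97, -0.0, 0.002]
force: [2.5, -0.1, -0.3]
finger_gap: -0.0
```

Request:
{"op": "send_rows", "data": {"motion": [{"gripper": 0,"travel": [3.41,-0.93,0],"rotation": [0,0,4]},{"gripper": 0,"travel": [3.41,-0.93,0],"rotation": [0,0,4]},{"gripper": 0,"travel": [3.41,-0.93,0],"rotation": [0,0,4]},{"gripper": 0,"travel": [3.41,-0.93,0],"rotation": [0,0,4]},{"gripper": 0,"travel": [3.41,-0.93,0],"rotation": [0,0,4]}]}}

```text
t: 3.73
tcp_pos: [0.4805, -0.1552, 0.1594]
tool_rot: [0.41, 0.912, 0.0, 0.003]
force: [4.6, -0.2, -0.5]
finger_gap: 0.002
```

```bash
cat > look.py <<'E'
import sys
from h import *
s=manip.sense();print(s["t"],s["tcp_pos"],s["force"],s["q"][5])
p=s["tcp_pos"]-[.504,-.1125,0];x=s["tool_rot"];ang=2*np.degrees(np.arctan2(x[1],x[0]))
print("r,ang",np.hypot(p[0],p[1])*1e3,np.degrees(np.arctan2(p[1],p[0])),"toolx ang",ang)
im=manip.snapshot("top")[:,:,::-1];cv2.imwrite(f"pics/{sys.argv[1]}_full.png",im);cv2.imwrite(f"pics/{sys.argv[1]}.png",cv2.resize(im[205:350,320:460],None,fx=4,fy=4,interpolation=cv2.INTER_CUBIC))
E
python3 look.py c1
```

```text
3.7333 [ 0.48048721 -0.15522243  0.15940618] [ 4.58632669 -0.21428965 -0.45105746] -1.2610557086075547
r,ang 48.76533251578012 -118.8267042569843 toolx ang 131.58146392967802
```

View pics/c1.png

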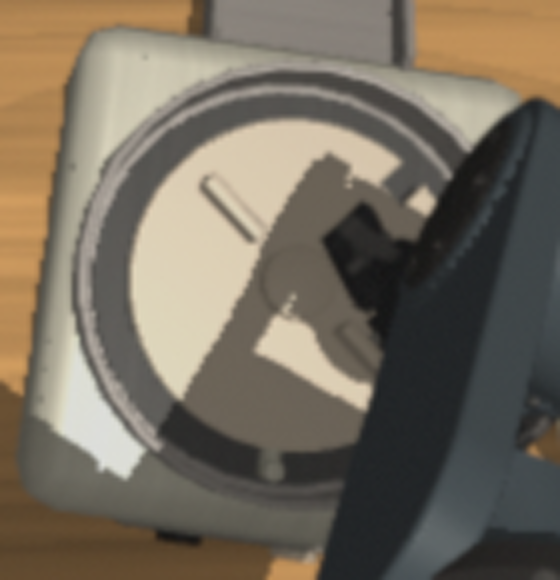

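Request:
{"op": "send_rows", "data": {"motion": [{"gripper": 0,"travel": [3.41,-0.93,0],"rotation": [0,0,4]},{"gripper": 0,"travel": [3.41,-0.93,0],"rotation": [0,0,4]},{"gripper": 0,"travel": [3.41,-0.93,0],"rotation": [0,0,4]},{"gripper": 0,"travel": [3.41,-0.93,0],"rotation": [0,0,4]},{"gripper": 0,"travel": [3.41,-0.93,0],"rotation": [0,0,4]},{"gripper": 0,"travel": [3.41,-0.93,0],"rotation": [0,0,4]},{"gripper": 0,"travel": [3.41,-0.93,0],"rotation": [0,0,4]},{"gripper": 0,"travel": [3.41,-0.93,0],"rotation": [0,0,4]},{"gripper": 0,"travel": [3.41,-0.93,0],"rotation": [0,0,4]},{"gripper": 0,"travel": [3.41,-0.93,0],"rotation": [0,0,4]},{"gripper": 0,"travel": [3.41,-0.93,0],"rotation": [0,0,4]},{"gripper": 0,"travel": [3.41,-0.93,0],"rotation": [0,0,4]}]}}

```text
t: 4.78
tcp_pos: [0.4566, -0.1221, 0.1594]
tool_rot: [0.745, 0.667, 0.001, 0.003]
force: [2.1, -4.0, 0.4]
finger_gap: -0.001
```

Request:
{"op": "send_rows", "data": {"motion": [{"gripper": 0,"travel": [3.41,-0.93,0],"rotation": [0,0,4]},{"gripper": 0,"travel": [3.41,-0.93,0],"rotation": [0,0,4]},{"gripper": 0,"travel": [3.41,-0.93,0],"rotation": [0,0,4]},{"gripper": 0,"travel": [3.41,-0.93,0],"rotation": [0,0,4]},{"gripper": 0,"travel": [3.41,-0.93,0],"rotation": [0,0,4]},{"gripper": 0,"travel": [3.41,-0.93,0],"rotation": [0,0,4]},{"gripper": 0,"travel": [3.41,-0.93,0],"rotation": [0,0,4]},{"gripper": 0,"travel": [3.41,-0.93,0],"rotation": [0,0,4]},{"gripper": 0,"travel": [3.41,-0.93,0],"rotation": [0,0,4]},{"gripper": 0,"travel": [3.41,-0.93,0],"rotation": [0,0,4]},{"gripper": 0,"travel": [3.41,-0.93,0],"rotation": [0,0,4]},{"gripper": 0,"travel": [3.41,-0.93,0],"rotation": [0,0,4]}]}}

```text
t: 5.78
tcp_pos: [0.4637, -0.081, 0.1588]
tool_rot: [0.952, 0.307, -0.0, 0.001]
force: [-0.3, -3.2, -0.0]
finger_gap: 0.002
```

```bash
python3 look.py c2
```

```text
5.7833 [ 0.46369278 -0.08104375  0.15884354] [-0.30974571 -3.21537365 -0.01033682] 0.5383726758828545
r,ang 51.128933239124486 142.03108758446612 toolx ang 35.75682144617142
```

Request:
{"op": "send_rows", "data": {"motion": [{"gripper": 0,"travel": [3.41,-0.93,0],"rotation": [0,0,4]},{"gripper": 0,"travel": [3.41,-0.93,0],"rotation": [0,0,4]},{"gripper": 0,"travel": [3.41,-0.93,0],"rotation": [0,0,4]},{"gripper": 0,"travel": [3.41,-0.93,0],"rotation": [0,0,4]},{"gripper": 0,"travel": [3.41,-0.93,0],"rotation": [0,0,4]},{"gripper": 0,"travel": [3.41,-0.93,0],"rotation": [0,0,4]},{"gripper": 0,"travel": [3.41,-0.93,0],"rotation": [0,0,4]},{"gripper": 0,"travel": [3.41,-0.93,0],"rotation": [0,0,4]},{"gripper": 0,"travel": [3.41,-0.93,0],"rotation": [0,0,4]},{"gripper": 0,"travel": [0,0,0],"rotation": [0,0,0]}]}}

```text
t: 6.67
tcp_pos: [0.4887, -0.062, 0.1584]
tool_rot: [1.0, -0.001, -0.001, -0.0]
force: [-1.2, 1.0, 0.3]
finger_gap: 0.001
```

```bash
python3 look.py c3
```

```text
6.6667 [ 0.48871185 -0.06197903  0.15842468] [-1.16085755  0.96108498  0.26556071] 1.219025921221864
r,ang 52.78348211381066 106.8363406902656 toolx ang -0.08770970386560867
```

View pics/c3.png

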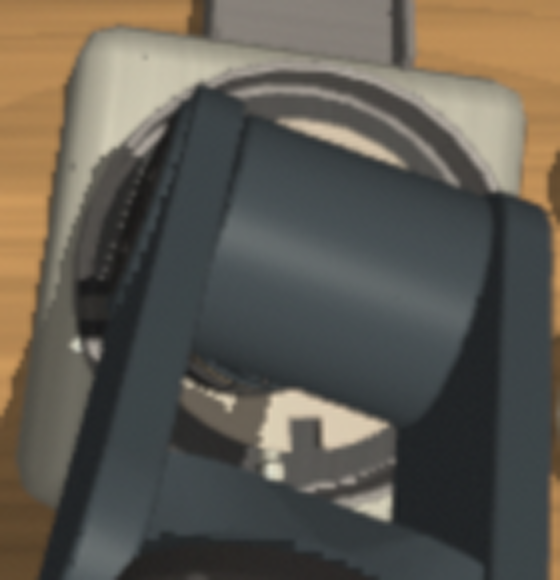

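Run:
```python
from h import *
A=np.array([.504,-.1125])
for n,p,z in(("notch",(396.75,313.5),.1475),("stub",(388,321.2),.15),("notch0",(411.2,243.7),.1475)):
    q=ray("top",*p,z)[:2]-A;print(n,q,np.hypot(*q),np.degrees(np.arctan2(q[1],q[0]))%360)
```

```text
notch [-0.07098118 -0.0050904 ] 0.07116347459749318 184.10193206080984
stub [-0.08516573  0.01254698] 0.08608500300911347 171.61922750103378
notch0 [ 0.06313553 -0.03813661] 0.07375971535149113 328.86619580951117
```

Request:
{"op": "send_rows", "data": {"motion": [{"gripper": 0,"travel": [-8,0,0],"rotation": [0,0,0]},{"gripper": 0,"travel": [0,0,-25],"rotation": [0,0,0]},{"gripper": 0,"travel": [0,0,-25],"rotation": [0,0,0]},{"gripper": 0,"travel": [0,0,-25],"rotation": [0,0,0]},{"gripper": 0,"travel": [0,-35,0],"rotation": [0,0,0]},{"gripper": 0,"travel": [0,-35,0],"rotation": [0,0,0]},{"gripper": 0,"travel": [0,-35,0],"rotation": [0,0,0]},{"gripper": 0,"travel": [0,-35,0],"rotation": [0,0,0]},{"gripper": 0,"travel": [0,-35,0],"rotation": [0,0,0]},{"gripper": 0,"travel": [0,-35,0],"rotation": [0,0,0]},{"gripper": 0,"travel": [0,0,0],"rotation": [0,0,0]}]}}

```text
t: 7.63
tcp_pos: [0.4807, 0.1527, 0.2334]
tool_rot: [1.0, 0.002, 0.0, -0.001]
force: [0.9, -0.7, -0.2]
finger_gap: -0.002
```

```bash
python3 look.py c4
```

```text
7.6333 [0.48065379 0.15272175 0.2333869 ] [ 0.87018259 -0.74937437 -0.22888044] 1.6487876480445038
r,ang 266.2472973384271 95.0305083847865 toolx ang 0.259118560311442
```

View pics/c4.png

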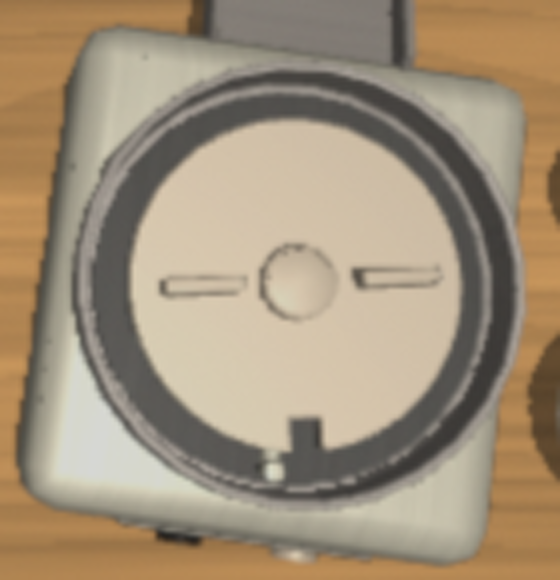

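```bash
cat > meas.py <<'E'
import sys
from h import *
im=cv2.imread(f"pics/{sys.argv[1]}_full.png").astype(float);g=im[:,:,2]
yy,xx=np.mgrid[:480,:640]
# white disc edge: radial half-level crossings from centre
c0=np.array([393.4,276.4]);pts=[]
for a in np.radians(np.arange(0,360,3)):
    rr=np.arange(34,48,.1);v=cv2.remap(g.astype(np.float32),(c0[0]+rr*np.cos(a)).astype(np.float32)[None],(c0[1]+rr*np.sin(a)).astype(np.float32)[None],cv2.INTER_LINEAR)[0]
    i=np.argmax(v<125)
    if v[0]>150 and i and rr[i]>36: pts.append(c0+rr[i]*np.array([np.cos(a),np.sin(a)]))
W=np.array([ray("top",*p,.1475)[:2] for p in pts])
for _ in range(5):
    s=np.linalg.lstsq(np.c_[2*W,np.ones(len(W))],(W**2).sum(1),rcond=None)[0];R=np.sqrt(s[2]+s[0]**2+s[1]**2);e=abs(np.hypot(*(W-s[:2]).T)-R);W=W[e<max(.0015,2*e.std())]
A=s[:2];print("axis",A,"R",R,len(W))
def pol(p,z):
    q=ray("top",*p,z)[:2]-A;return np.hypot(*q)*1e3,np.degrees(np.arctan2(q[1],q[0]))%360
w=np.clip(g-120,0,None)*(np.hypot(xx-388.3,yy-321)<4.2);print("stub",pol(((w*xx).sum()/w.sum(),(w*yy).sum()/w.sum()),.15))
# notch: dark weight among pixels at plate radii 62..77
P=np.array([[pol((u,v),.1475) for u in range(330,460)] for v in range(210,345)])
wt=np.clip(150-g[210:345,330:460],0,None)*(P[...,0]>62)*(P[...,0]<77)*(P[...,1]>float(sys.argv[2]))*(P[...,1]<float(sys.argv[3]))
print("notch ang",(wt*P[...,1]).sum()/wt.sum(),"r",(wt*P[...,0]).sum()/wt.sum(),"sd",np.sqrt((wt*P[...,1]**2).sum()/wt.sum()-((wt*P[...,1]).sum()/wt.sum())**2))
E
cp pics/top0.png pics/top0_full.png; python3 meas.py c4 165 205; python3 meas.py top0 310 350
python3 - <<'E'
from h import *
a=ray("top",370.75,275.25,.1695);b=ray("top",419.5,273,.1695);d=(a-b)[:2];print("vane",a,b,np.degrees(np.arctan2(d[1],d[0])))
E
```

```text
axis [ 0.5055588  -0.11367831] R 0.08088655734042545 114
stub (np.float64(87.86047820744217), np.float64(171.04389245289966))
axis [ 0.50552401 -0.113673  ] R 0.08035140668058012 110
stub (np.float64(87.7868609978303), np.float64(171.0749978107781))
vane [ 0.50459467 -0.06666319  0.1695    ] [ 0.5082681 -0.1588508  0.1695   ] 92.28187644745235Traceback (most recent call last):
  File "meas.py", line 19, in <module>
    P=np.array([[pol((u,v),.1475) for u in range(330,460)] for v in range(210,345)])
                 ~~~^^^^^^^^^^^^^
  File "meas.py", line 16, in pol
    q=ray("top",*p,z)[:2]-A;return np.hypot(*q)*1e3,np.degrees(np.arctan2(q[1],q[0]))%360
      ~~~^^^^^^^^^^^^
  File "h.py", line 4, in ray
    c=manip.calibration(n);M=np.array(c["cam_to_world"]);d=M[:3,:3]@[(u-c["cx"])/c["fx"],(v-c["cy"])/c["fy"],1]
ValueError: time passes only in moves, steps and waits
Traceback (most recent call last):
  File "meas.py", line 19, in <module>
    P=np.array([[pol((u,v),.1475) for u in range(330,460)] for v in range(210,345)])
                 ~~~^^^^^^^^^^^^^
  File "meas.py", line 16, in pol
    q=ray("top",*p,z)[:2]-A;return np.hypot(*q)*1e3,np.degrees(np.arctan2(q[1],q[0]))%360
      ~~~^^^^^^^^^^^^
  File "h.py", line 4, in ray
    c=manip.calibration(n);M=np.array(c["cam_to_world"]);d=M[:3,:3]@[(u-c["cx"])/c["fx"],(v-c["cy"])/c["fy"],1]
ValueError: time passes only in moves, steps and waits
```

```bash
sed -i 's/^def ray/import functools\ncal=functools.lru_cache(None)(lambda n:manip.calibration(n))\ndef ray/; s/c=manip.calibration(n)/c=cal(n)/' h.py
python3 meas.py c4 165 205
```

```text
axis [ 0.5055588  -0.11367831] R 0.08088655734042545 114
stub (np.float64(87.86047820744217), np.float64(171.04389245289966))
notch ang 182.3494992927144 r 70.94349054042434 sd 3.171657113820794
```

Request:
{"op": "send_rows", "data": {"motion": [{"gripper": 0,"travel": [0,0,0],"rotation": [0,0,4.6]},{"gripper": 0,"travel": [0,0,0],"rotation": [0,0,4.6]},{"gripper": 0,"travel": [3.9,30.2,0],"rotation": [0,0,0]},{"gripper": 0,"travel": [3.9,30.2,0],"rotation": [0,0,0]},{"gripper": 0,"travel": [3.9,30.2,0],"rotation": [0,0,0]},{"gripper": 0,"travel": [3.9,30.2,0],"rotation": [0,0,0]},{"gripper": 0,"travel": [3.9,30.2,0],"rotation": [0,0,0]},{"gripper": 0,"travel": [3.9,30.2,0],"rotation": [0,0,0]},{"gripper": 0,"travel": [3.9,30.2,0],"rotation": [0,0,0]},{"gripper": 0,"travel": [0,0,0],"rotation": [0,0,0]},{"gripper": 0,"travel": [0,0,0],"rotation": [0,0,0]}]}}

```text
t: 8.6
tcp_pos: [0.4737, -0.0677, 0.2332]
tool_rot: [0.996, -0.084, -0.0, 0.0]
force: [-0.2, 0.8, -0.8]
finger_gap: 0.004
```

Request:
{"op": "send_rows", "data": {"motion": [{"gripper": 0,"travel": [0,0,25],"rotation": [0,0,0]},{"gripper": 0,"travel": [0,0,25],"rotation": [0,0,0]},{"gripper": 0,"travel": [0,0,25],"rotation": [0,0,0]},{"gripper": 0,"travel": [0,0,0],"rotation": [0,0,0]},{"gripper": 0,"travel": [5,0,0],"rotation": [0,0,0]},{"gripper": 0,"travel": [5,0,0],"rotation": [0,0,0]},{"gripper": 0,"travel": [3,0,0],"rotation": [0,0,0]},{"gripper": 0,"travel": [2,0,0],"rotation": [0,0,0]},{"gripper": 0,"travel": [2,0,0],"rotation": [0,0,0]},{"gripper": 0,"travel": [2,0,0],"rotation": [0,0,0]},{"gripper": 0,"travel": [2,0,0],"rotation": [0,0,0]},{"gripper": 0,"travel": [0,0,0],"rotation": [0,0,0]}]}}

```text
t: 9.6
tcp_pos: [0.4955, -0.0685, 0.1586]
tool_rot: [0.997, -0.082, 0.0, -0.0]
force: [-1.8, 0.2, 0.2]
finger_gap: 0.003
```

```bash
python3 look.py c5; python3 meas.py c5 165 178.5
```

```text
9.6 [ 0.49546829 -0.06851663  0.15855843] [-1.8009166   0.24601592  0.19864867] 1.372675884724181
r,ang 44.80320453013411 100.97765990208343 toolx ang -9.367953026602176
axis [ 0.50226243 -0.11492989] R 0.0775138945355573 12
stub (np.float64(nan), np.float64(nan))
notch ang 173.5881383580826 r 69.38783691273603 sd 3.4750227742748603meas.py:17: RuntimeWarning: invalid value encountered in scalar divide
  w=np.clip(g-120,0,None)*(np.hypot(xx-388.3,yy-321)<4.2);print("stub",pol(((w*xx).sum()/w.sum(),(w*yy).sum()/w.sum()),.15))
```

View pics/c5.png

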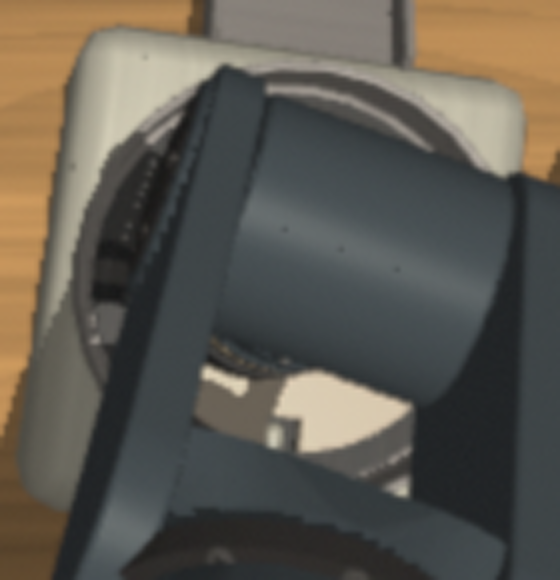

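Request:
{"op": "send_rows", "data": {"motion": [{"gripper": 0,"travel": [1.1,0,0],"rotation": [0,0,0]},{"gripper": 0,"travel": [1.1,0,0],"rotation": [0,0,0]},{"gripper": 0,"travel": [0,0,0],"rotation": [0,0,0]}]}}

```text
t: 9.9
tcp_pos: [0.4974, -0.069, 0.1583]
tool_rot: [0.997, -0.082, 0.0, -0.0]
force: [-2.7, 1.7, 2.3]
finger_gap: -0.003
```

Request:
{"op": "send_rows", "data": {"motion": [{"gripper": 0,"travel": [-8,0,0],"rotation": [0,0,0]},{"gripper": 0,"travel": [0,0,-25],"rotation": [0,0,0]},{"gripper": 0,"travel": [0,0,-25],"rotation": [0,0,0]},{"gripper": 0,"travel": [0,0,-25],"rotation": [0,0,0]},{"gripper": 0,"travel": [0,-35,0],"rotation": [0,0,0]},{"gripper": 0,"travel": [0,-35,0],"rotation": [0,0,0]},{"gripper": 0,"travel": [0,-35,0],"rotation": [0,0,0]},{"gripper": 0,"travel": [0,-35,0],"rotation": [0,0,0]},{"gripper": 0,"travel": [0,-35,0],"rotation": [0,0,0]},{"gripper": 0,"travel": [0,-35,0],"rotation": [0,0,0]},{"gripper": 0,"travel": [0,0,0],"rotation": [0,0,0]}]}}

```text
t: 10.82
tcp_pos: [0.525, 0.1446, 0.2337]
tool_rot: [0.997, -0.079, 0.002, -0.001]
force: [0.2, -0.3, -0.2]
finger_gap: -0.002
```

```bash
python3 look.py c6; python3 meas.py c6 155 187
```

```text
10.8167 [0.52504401 0.14459978 0.23366482] [ 0.16969934 -0.34321303 -0.19435508] 1.7902459536413888
r,ang 257.95957987135637 85.32068451906576 toolx ang -9.080890002158508
axis [ 0.50560268 -0.113655  ] R 0.08104303853769111 114
stub (np.float64(88.0036974763457), np.float64(171.04690457053707))
notch ang 172.6365561939283 r 69.56222451194817 sd 3.50772625271491
```

View pics/c6.png

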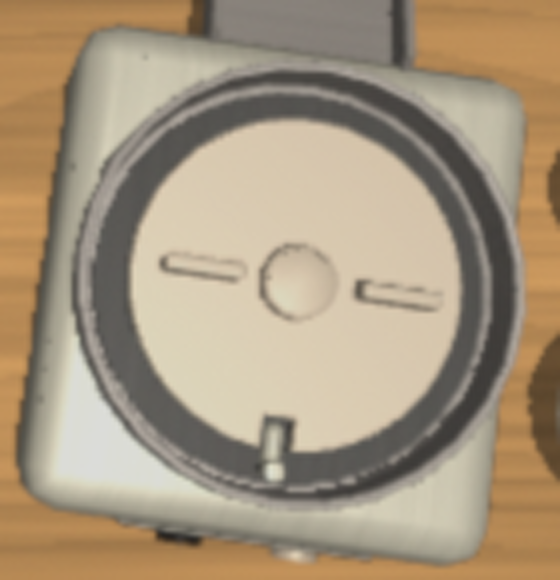

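Request:
{"op": "send_rows", "data": {"motion": [{"gripper": 0,"travel": [2.6,32.3,0],"rotation": [0,0,0]},{"gripper": 0,"travel": [2.6,32.3,0],"rotation": [0,0,0]},{"gripper": 0,"travel": [2.6,32.3,0],"rotation": [0,0,0]},{"gripper": 0,"travel": [2.6,32.3,0],"rotation": [0,0,0]},{"gripper": 0,"travel": [2.6,32.3,0],"rotation": [0,0,0]},{"gripper": 0,"travel": [2.6,32.3,0],"rotation": [0,0,0]},{"gripper": 0,"travel": [2.6,32.3,0],"rotation": [0,0,0]},{"gripper": 0,"travel": [2.6,32.3,0],"rotation": [0,0,0]},{"gripper": 0,"travel": [0,0,0],"rotation": [0,0,0]},{"gripper": 0,"travel": [0,0,0],"rotation": [0,0,0]}]}}

```text
t: 11.7
tcp_pos: [0.5016, -0.1218, 0.2333]
tool_rot: [0.996, -0.084, 0.0, 0.0]
force: [0.5, 1.2, -0.3]
finger_gap: -0.001
```

Request:
{"op": "send_rows", "data": {"motion": [{"gripper": 0,"travel": [0,0,22],"rotation": [0,0,0]},{"gripper": 0,"travel": [0,0,22],"rotation": [0,0,0]},{"gripper": 0,"travel": [0,0,22],"rotation": [0,0,0]},{"gripper": 0,"travel": [0,0,0],"rotation": [0,0,0]},{"gripper": 0,"travel": [0,0,1],"rotation": [0,0,0]},{"gripper": 0,"travel": [0,0,1],"rotation": [0,0,0]},{"gripper": 0,"travel": [0,0,1],"rotation": [0,0,0]},{"gripper": 0,"travel": [0,0,1],"rotation": [0,0,0]},{"gripper": 0,"travel": [0,0,1],"rotation": [0,0,0]},{"gripper": 0,"travel": [0,0,1],"rotation": [0,0,0]},{"gripper": 0,"travel": [0,0,1],"rotation": [0,0,0]},{"gripper": 0,"travel": [0,0,0],"rotation": [0,0,0]}]}}

```text
t: 12.7
tcp_pos: [0.5024, -0.1189, 0.1608]
tool_rot: [0.997, -0.082, 0.001, 0.0]
force: [-0.2, 0.8, 2.9]
finger_gap: -0.003
```

Request:
{"op": "send_rows", "data": {"motion": [{"gripper": 0,"travel": [0,0,1],"rotation": [0,0,0]},{"gripper": 0,"travel": [0,0,1],"rotation": [0,0,0]},{"gripper": 0,"travel": [0,0,1],"rotation": [0,0,0]},{"gripper": 0,"travel": [0,0,1],"rotation": [0,0,0]},{"gripper": 0,"travel": [0,0,0],"rotation": [0,0,0]}]}}

```text
t: 13.12
tcp_pos: [0.5024, -0.1189, 0.1562]
tool_rot: [0.997, -0.082, 0.0, 0.0]
force: [0.4, 0.3, 2.8]
finger_gap: 0.0
```

Request:
{"op": "send_rows", "data": {"motion": [{"gripper": 0,"travel": [0,0,1],"rotation": [0,0,0]},{"gripper": 0,"travel": [0,0,1],"rotation": [0,0,0]},{"gripper": 0,"travel": [0,0,1],"rotation": [0,0,0]},{"gripper": 0,"travel": [0,0,1],"rotation": [0,0,0]},{"gripper": 0,"travel": [0,0,0],"rotation": [0,0,0]}]}}

```text
t: 13.53
tcp_pos: [0.5024, -0.1189, 0.1526]
tool_rot: [0.997, -0.082, 0.0, 0.0]
force: [0.9, 0.2, 6.8]
finger_gap: 0.003
```

Request:
{"op": "send_rows", "data": {"motion": [{"gripper": 0,"travel": [0,0,1],"rotation": [0,0,0]},{"gripper": 0,"travel": [0,0,1],"rotation": [0,0,0]},{"gripper": 0,"travel": [0,0,0],"rotation": [0,0,0]},{"gripper": 0,"travel": [0,0,0],"rotation": [0,0,0]}]}}

```text
t: 13.87
tcp_pos: [0.5024, -0.119, 0.1525]
tool_rot: [0.997, -0.082, 0.001, 0.0]
force: [-2.6, 2.2, 20.2]
finger_gap: 0.0
```

It is seated: the height stopped at 0.1525, 9 mm below the start, while the force rose to 20 N. Next I retreat and check.

Request:
{"op": "send_rows", "data": {"motion": [{"gripper": 0,"travel": [0,0,-10],"rotation": [0,0,0]},{"gripper": 0,"travel": [0,0,-25],"rotation": [0,0,0]},{"gripper": 0,"travel": [0,0,-25],"rotation": [0,0,0]},{"gripper": 0,"travel": [0,0,-25],"rotation": [0,0,0]},{"gripper": 0,"travel": [0,-35,0],"rotation": [0,0,0]},{"gripper": 0,"travel": [0,-35,0],"rotation": [0,0,0]},{"gripper": 0,"travel": [0,-35,0],"rotation": [0,0,0]},{"gripper": 0,"travel": [0,-35,0],"rotation": [0,0,0]},{"gripper": 0,"travel": [0,-35,0],"rotation": [0,0,0]},{"gripper": 0,"travel": [0,-35,0],"rotation": [0,0,0]},{"gripper": 0,"travel": [0,-35,0],"rotation": [0,0,0]},{"gripper": 0,"travel": [0,0,0],"rotation": [0,0,0]}]}}

```text
t: 14.87
tcp_pos: [0.5416, 0.1283, 0.2345]
tool_rot: [0.997, -0.079, -0.001, -0.001]
force: [-0.5, -0.2, 0.3]
finger_gap: -0.004
```

```bash
python3 look.py c7
python3 - <<'E'
import cv2
a=cv2.imread("pics/top0.png");b=cv2.imread("pics/c7_full.png")
cv2.imwrite("pics/cmp.png",cv2.vconcat([cv2.resize(x[180:360,230:530],None,fx=1.6,fy=1.6) if 0 else cv2.resize(x[190:350,235:525],None,fx=1.8,fy=1.8) for x in (a,b)]))
E
```

```text
14.8667 [0.54161655 0.128293   0.23446391] [-0.47703037 -0.15463175  0.29828448] 1.7580805160911408
r,ang 243.7135040485645 81.12104966917376 toolx ang -9.058275676078233
```

View pics/cmp.png

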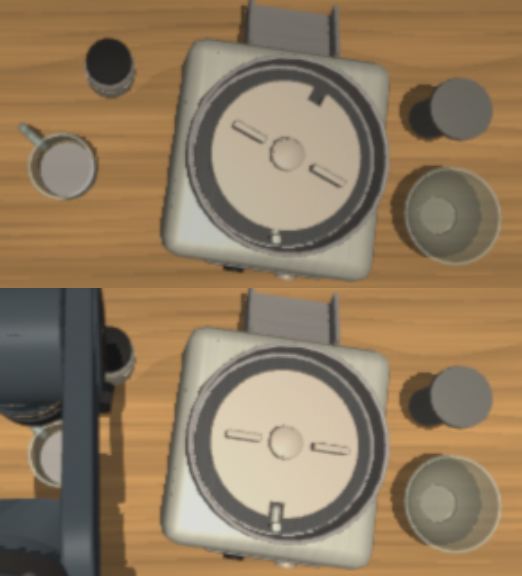

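The comparison shows the notch around the pin and stub at about (276,517) in the lower half. Pusher and bowl are unchanged. The arm partly covers the jar and mug, but both stand in the same places, and the gripper is well above them.

```bash
python3 -c "
from station import manip
print(manip.sense()['qd'].round(3));print(manip.sign_off())"
```

```text
[-0.063 -0.01   0.023 -0.032  0.001 -0.018]
the job is handed in; nothing more can be done
None
```

The ejector plate is turned onto the drive pin and pressed fully home, and I handed the job in at about 15 s of the 45 s allowed.

- **Turning:** I turned the plate about 160° clockwise with the closed fingertip against vane_b. After a clear look I finished with two short pushes. From the vanes, the notch was then about 0.5° from the pin. The automatic notch reading differed by about 1.6°, probably because the bright pin inside the notch skewed it.
- **Pressing:** I pressed on the hub about 6 mm off its centre. It sank from about 161.5 to 152.5 mm, which is the full 9 mm. It then stopped while the force rose from about 7 to 20 N.
- **Last checks:** The last picture shows the notch around the pin, with the pusher and bowl where they started. The arm partly covered the mug and jar, but what was visible had not moved. The gripper was well above everything, touching nothing, and the arm was still settling slightly (up to 0.06 rad/s) when I handed in.

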